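Fold open the spice cupboard and fetch the pepper mill

ROBOT

A 6-joint arm with a two-finger parallel gripper is mounted at the origin on a cart in front of the work surface, level with it; the furniture and walls round the work are solid. World frame = base frame: x ahead of the robot, y to its left, z up, the work surface at z = 0. Lengths are in m, angles in rad, forces in N, time in s.
With the tool pointing down it reaches from about 0.375 to 0.9 m from the base axis. Payload 3.1 kg.
Tool frame: the origin (TCP) lies at the centre of the arm's flange, where the gripper is bolted on; the fingertips stand 173 mm ahead of it and the grasp point (between the pads) lies 155 mm ahead of it; z points along the fingers, y is the line along which they close (so a half turn about z gives the same grasp; the last joint's range is limited). The gripper opens to 85 mm and grips with 20 to 120 N. Pads are 22 mm wide; open, the fingers measure 114 mm over their backs; the gripper's body (76 mm by 85 mm) begins 54 mm behind the grasp point. The pads swing forward as they close: fully open they stand 13 mm farther back than shut.
Start: joints at [-1.496, 0.527, 1.433, -0, 1.181, -0.178], TCP at [0.157, -0.605, 0.405] pointing down, gripper open.
Joint ranges: [-3.08, 3.08], [-0.75, 2.2], [0.22, 2.44], [-1.43, 4.57], [0, 2.65], [-2.85, 2.85]. Speed limits (rad/s): [2.79, 2.79, 3.14, 3.14, 3.14, 3.14].

INTERFACE

Orientations are given as a unit quaternion [x, y, z, w].
In Python, from station import * gives the robot as it stands.
- The arm moves only by the shell command python3 -m jog 'ROWS' [OPENING] [FORCE]. ROWS is a JSON object of lists of equal length, an entry for each row: "linear": the shift along the world's x, y, z in mm, a list of three; "turn": the turn about the world's z in units of 5 degrees (1.0 is 5 degrees). A call has 1 to 12 rows; each row shifts and turns the commanded pose from where the row before left it; what a row does not reach is not made up. A row lasts 1/8 s, in which the tool goes at most 62.5 mm and 10.7 degrees, less where a joint would pass 70% of its speed; a pose out of reach is approached as far as the arm can. A call is refused whole if a number of a shift passes 62.5 or a number of a turn 1, either way. A call with a gripper value outside its range is refused whole. OPENING is the opening, from 0 (shut) to 1 (fully open), set as the call begins (- or left out, the last holds). The fingers move at their own pace and stop on an object; FORCE is the grip in N (left out, the last holds). Time passes only in rows, so rows that do not move let the fingers close. It gives the time, the measured TCP pose, the force, the opening and the grip force at its end, in the units of the state.
- sense(): the state, without advancing time (a new reading comes with each control period).
- snapshot(name): name is "side" or "top"; returns the picture (480x640x3 uint8, red, green, blue); there is no depth.
- get_calibration(name): a dict with "fx", "fy", "cx", "cy" (pixels), "world_to_cam" (4x4, takes a point from world to camera coordinates). Camera axes: x right, y down, z forward; pixel columns grow to the right and rows downward; lengths in m; the calibration is good to about 2 mm. A picture is of the moment at which its call begins. get_calibration takes no time and is no camera call.
- sign_off(): hands the job in; it is judged then, once.
The state is a dict: "t": time; "q": joint angles; "qd": joint speeds; "tau": joint torques, N m; "tcp_pos": TCP position; "tool_rot": TCP orientation; "force": force on the tool from outside, world axes, zero at the start; "ft_torque": the same for the moment, N m; "finger_gap": opening from 0.0 (shut) to 1.0 (fully open); "gripper_force": force on a finger pad.
Only numpy, scipy, OpenCV 4.12 (cv2) and the standard library are available. Lean on these libraries where they do the work, as an engineer would, in place of code of your own. Each camera call takes 0.05 s, during which the arm holds its last target. There are 200 camera calls.

TASK

Pull the little cupboard's bifold door by its bar handle until both leaves are folded all the way open, and leave it open; then pull the rack inside right out by its upright bar. Take the wooden pepper mill off the rack and stand it upright on the chopping board, setting it down before you let go. Never tip anything over, and leave the spice jar standing on the rack and the tin in its place in the cupboard.

Things in the scene. Friction and masses are not known exactly. Their poses are not given: they have to be found in the camera images.
- spice_cupboard: Fixed counter-top cupboard of mid-brown wood, 400 wide (y), 220 deep (x), 268 high; a sill stands 18 further out. Origin: centre of underside, on the worktop; -x points out of the front, +y left seen from the robot. Opening: plane x = -110, y -180 to 180. The roof's front edge lies 45 behind that plane, so the top is open there; side walls reach 253 high. Sizes in mm.
- leaf_a (a joint): Opening angle q (rad) of the bifold door's first leaf about its upright hinge left of the opening: 0 closed, 1.42 stop. With q the first leaf swings out toward the robot, the fold between the leaves comes out, and the second leaf's free edge slides in the opening's plane to 360 mm x cos(q) from the hinge. Stiff hinges: the handle needs about 2 to 3 N; the door stays where it is left.
- door_hinge (a point): Point on the first leaf's upright hinge axis, at the left edge of the opening, in the plane of the leaves' back faces (= the opening's plane), 15 mm above the worktop.
- door_fold (a point): Point on the upright hinge axis between the two leaves, on their back faces, 225 mm above the worktop. Both leaves are pale wood, 180 mm wide, 16 mm thick, 19 to 245 mm above the worktop. The second leaf also makes angle q with the opening's plane, the other way: seen from above, its outer face and the handle turn anticlockwise by q.
- door_handle (a point): Point to grip, 225 mm above the worktop on the axis of the handle: an upright steel bar, 12 mm thick, 115 to 245 mm above the worktop, on the second leaf's outer face; axis 40 mm out from that face (56 from the back face), 70 mm from the leaf's free edge. Two thin posts hold it at 155 and 195 mm; above them it stands free and can be pinched from above.
- rack (a joint): How far the wooden pull-out rack is drawn out of the cupboard (m), straight along the cupboard's -x: 0 in, 0.16 at the stop. It runs stiffly (2 to 3 N) and stays where it is left.
- rack_pull (a point): Point to grip on the rack's pull: an upright steel bar 12 mm thick at the middle of the rack front, free from 88 to 245 mm above the worktop; this point is on its axis at 228 mm. Rack in: 22 mm behind the door plane, 23 mm in front of the roof edge; pinch it from above. Axes as the cupboard's. Rack tray: 190 mm wide, floor 55 mm above the worktop, x 7 to 160 mm behind this point; rim 20 mm high.
- mill: Turned wooden pepper mill standing on the rack, about 80 mm behind its pull and 45 mm to the left or right of it (swapped at random with the jar): 58 mm diameter at the foot, about 50 at the head, 170 tall, about 180 g. Origin: centre of its underside; z up its axis. The head does not turn and, 125 to 155 mm above the foot, is a good grip from above once the rack is out.
- jar: Glass spice jar with a red cap, 45 mm diameter, 106 mm tall, standing on the rack beside the mill. Origin: centre of its underside; z up.
- tin: Short food tin, 75 mm diameter, 58 mm tall, standing on the cupboard's floor left of the rack. Origin: centre of its underside; z up. Not to be moved.
- board: Wooden chopping board lying on the worktop to the right, in front of the cupboard, 230 mm (its x) by 340 mm (its y) by 22 mm thick; it does not slide. Origin: centre of its underside; the mill is to stand on its upper face, anywhere wholly on it.
Not all that is in view belongs to the job. There is more than one size of the jar; the one meant has the size given above. Leave any purple look-alike of the mill alone.

How it is judged:
On the way, in this order (a step that is already met when the one before it is completed fails the run):
1. the bifold door is folded open while its handle is held, with the rack still in (value of joint leaf_a above 1.25 rad and contact force between the fingers and leaf_b above 0.2 N and value of joint rack below 0.03 m), for 0.05 s.
2. the rack is pulled out with the mill standing on it (value of joint rack above 0.13 m and value of joint leaf_a above 1.2 rad and horizontal distance between mill and rack_pull below 0.15 m and angle between mill's own z axis and vertical below 0.2 rad), for 0.1 s.
3. the mill touches the board while the gripper still holds it (contact force between mill and board above 0.3 N and contact force between the fingers and mill above 0.3 N), for 0.05 s.
At the end, for the whole second after the job is handed in: Door folded open (first leaf over 1.2 of 1.42 rad). Mill upright (within 0.1 rad), at rest on the board, centre within 95 mm of the board's centre along its short side, 150 mm along its long side. Jar upright on the rack's floor. Tin upright within 50 mm of its start (value of joint leaf_a above 1.2 rad and x of mill in the frame of board between -0.095 and 0.095 m and y of mill in the frame of board between -0.15 and 0.15 m and z of mill in the frame of board between 0.015 and 0.03 m and angle between mill's own z axis and vertical below 0.1 rad and linear speed of mill below 0.02 m/s and x of jar in the frame of rack_pull between 0.02 and 0.145 m and y of jar in the frame of rack_pull between -0.08 and 0.08 m and z of jar in the frame of rack_pull between -0.18 and -0.165 m and angle between each of jar, tin's own z axis and vertical below 0.15 rad and distance of tin from where it was at the start of the episode below 0.05 m); the robot touches nothing.
It fails at once if the mill is tipped over (leaning more than 0.7 rad) (angle between mill's own z axis and vertical above 0.7 rad).
It fails at once if the spice jar or the tin is knocked over (angle between any of jar, tin's own z axis and vertical above 0.5 rad).
It also fails if it takes over 72 s, if anything falls off the work surface, if the arm or the gripper's body presses on something with over 40 N, if the wrist force passes 120 N, or if a joint passes its speed limit or range.

## Working session

There is one attempt and no reset: what is moved stays moved. The work goes in short steps, Python scripts to look and compute and a shell command to move; the robot and the scene stay as the last step left them, time stands still between calls to the robot, and variables do not carry over. Pictures are saved under pics/ and viewed, at most 10 in all, crops included, and the job is handed in when it is done.

```bash
mkdir -p pics; ls; python3 - <<'E'
from station import *
import cv2, numpy as np
for n in ("side","top"):
    cv2.imwrite(f"pics/{n}0.png", snapshot(n)[:,:,::-1])
    c=get_calibration(n); print(n,c["fx"],c["fy"],c["cx"],c["cy"]); print(np.round(np.array(c["world_to_cam"]),4).tolist())
s=sense(); print(s)
E
```

```text
pics
side 610.0682488984617 610.0682488984617 317.56612234964996 239.73854658494594
[[0.6065, 0.795, -0.0072, -0.3412], [0.6445, -0.497, -0.5811, -0.2406], [-0.4656, 0.3478, -0.8138, 1.9775], [0.0, 0.0, 0.0, 1.0]]
top 441.37194525647226 441.37194525647226 310.8840953766643 237.75763855232125
[[-0.1807, -0.9835, -0.0048, 0.0982], [-0.8849, 0.1646, -0.4358, 0.5303], [0.4294, -0.0745, -0.9, 0.9191], [0.0, 0.0, 0.0, 1.0]]
{'t': 0.1, 'q': array([-1.49549566e+00,  5.28412008e-01,  1.43380762e+00, -1.30037776e-05,
        1.18139433e+00, -1.78510412e-01]), 'qd': array([-0.00126097, -0.00297663, -0.00396475,  0.00034607,  0.00117887,
        0.00044594]), 'tau': array([-4.80969102e-04, -4.43305135e+01, -1.78586483e+01, -1.74111951e-04,
        3.84503874e-03,  9.33931716e-06]), 'tcp_pos': array([ 0.15693081, -0.60465086,  0.40379664]), 'tool_rot': array([ 9.91957474e-01,  1.26567565e-01,  4.61269298e-05, -1.00961936e-03]), 'force': array([-0.24264454,  0.28106469,  0.01809188]), 'ft_torque': array([ 0.05156819, -0.0437648 , -0.07252668]), 'gripper_force': 0.0, 'finger_gap': 1.000371983770758}
```

View pics/side0.png

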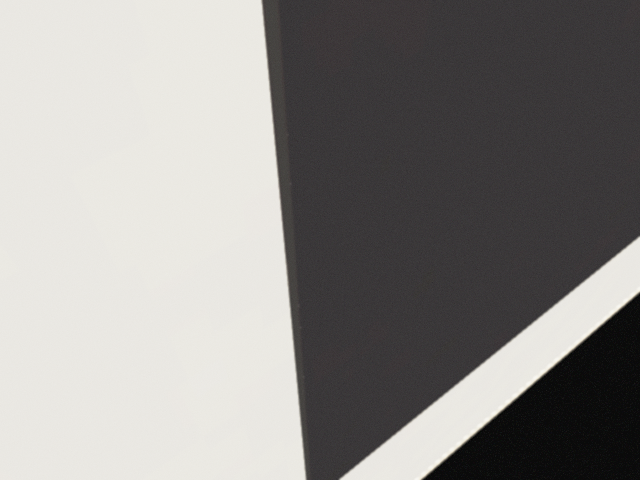

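View pics/top0.png

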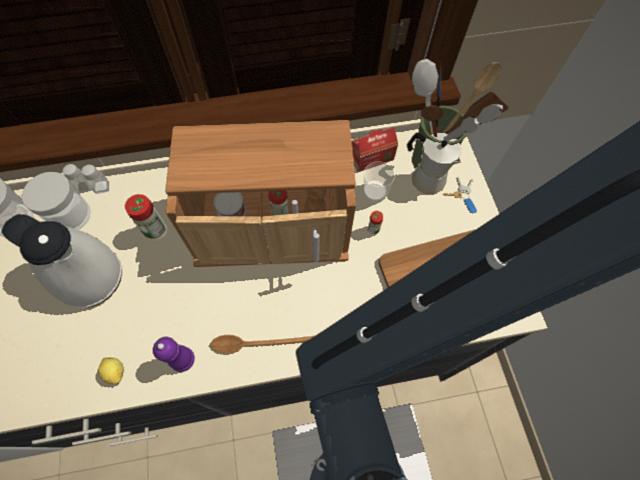

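The side view shows only a plain wall or panel, so it is no help. The top view shows:
- cupboard roof corners near (172,126), (350,121), (354,185) and (168,192)
- door top edge from about (178,218) to (345,212), with the handle at about (316,230)-(315,262)
- rack pull at about (295,205), and a red cap on the rack at (278,197)
- tin at (229,203)
- board at about (380,260), partly hidden by the arm

Look-alikes:
- Purple mill at (172,353), to be left alone.
- Big red-capped jar at (143,210) and small jar at (375,222), both outside the cupboard, so neither is the one meant.
- Bar handles of the base drawers at (90,435).

The handle I want is the bar on the pale door at (316,245). I'll check it in a close crop.

```bash
python3 - <<'E'
import cv2
im=cv2.imread("pics/top0.png"); cv2.imwrite("pics/crop0.png",cv2.resize(im[110:280,155:365],None,fx=3.5,fy=3.5,interpolation=cv2.INTER_CUBIC))
E
cat > h.py <<'E'
from station import *
import cv2, numpy as np
from scipy.optimize import least_squares
C=get_calibration("top"); T=np.array(C["world_to_cam"])
def proj(P):
    p=np.atleast_2d(P)@T[:3,:3].T+T[:3,3]
    return np.c_[C["fx"]*p[:,0]/p[:,2]+C["cx"],C["fy"]*p[:,1]/p[:,2]+C["cy"]]
def ray(u,v,z):
    d=T[:3,:3].T@np.array([(u-C["cx"])/C["fx"],(v-C["cy"])/C["fy"],1]); o=-T[:3,:3].T@T[:3,3]
    return o+d*(z-o[2])/d[2]
def world(pose,P):   # cupboard frame -> world
    x,y,a=pose; P=np.atleast_2d(np.array(P,float)); c,s=np.cos(a),np.sin(a)
    return np.c_[x+c*P[:,0]-s*P[:,1],y+s*P[:,0]+c*P[:,1],P[:,2]]
def fit(pts,px,x0):
    r=least_squares(lambda p:(proj(world(p,pts))-px).ravel(),x0); return r.x,r.fun.reshape(-1,2)
E
```

```text
(no output)
```

View pics/crop0.png

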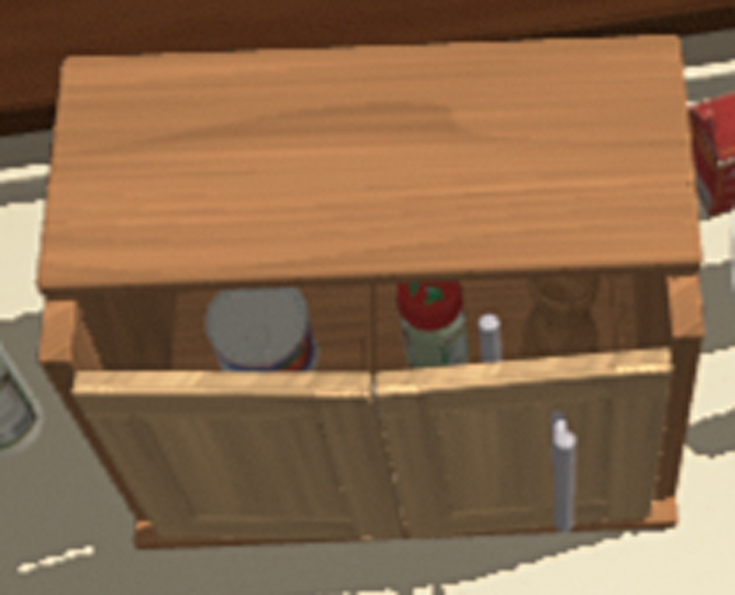

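The crop confirms it: the handle's bar top is at (566,437) in the crop, on the right-hand leaf. The pull's top is at (489,323), with the red-capped jar to its left and the brown mill to its right at (563,300). The door is slightly ajar at the fold. Next I'll fit the cupboard pose.

```bash
python3 - <<'E'
from h import *
np.set_printoptions(suppress=True,precision=4)
cp=lambda x,y:(155+x/3.5-.36,110+y/3.5-.36)
pts=np.array([[110,200,268],[110,-200,268],[-65,200,253],[-65,-200,253],[-110,-200,253]])/1000
px=np.array([cp(66,57),cp(680,37),cp(40,289),cp(698,267),cp(703,333)])
p,r=fit(pts,px,[0.6,0.1,0]); print(p,"\n",r)
tl,tr=ray(*cp(489,320),.245),ray(*cp(566,434),.245); print("pull",tl,"handle",tr)
print("pull model",world(p,[-.088,0,.245]))
h=world(p,[-.11,.18,.245])[0]; print("hinge",h)
for q in (0,.05,.1,.15,.2):
    f=np.array([-.11-.18*np.sin(q),.18-.18*np.cos(q)]); # fold
    e=np.array([-.11,.18-.36*np.cos(q)])
    n=np.array([-np.cos(q),-np.sin(q)]) ; 
    d=(f-e)/.18; hd=e+.07*d
    for sgn in (1,-1):
        n=np.array([-np.cos(q),-sgn*np.sin(q)]); 
        if abs(n@d)<1e-6:
            hh=world(p,[*(hd+.056*n),.245])[0]; print(q,hh,(proj(hh)[0]-[155-.36,110-.36])*3.5, "fold",(proj(world(p,[*f,.245]))[0]-[154.64,109.64])*3.5)
E
```

```text
[ 0.6719  0.0869 -0.1454] 
 [[-0.3581 -1.7161]
 [-0.5108 -1.5529]
 [ 0.9088  1.1798]
 [-0.1782  1.2107]
 [ 0.0783  0.5359]]
pull [0.5727 0.0293 0.245 ] handle [ 0.4878 -0.0024  0.245 ]
pull model [[0.5849 0.0997 0.245 ]]
hinge [0.5892 0.281  0.245 ]
0 [0.4918 0.0021 0.245 ] [557.1803 429.362 ] fold [371.5037 352.7477]
0 [0.4918 0.0021 0.245 ] [557.1803 429.362 ] fold [371.5037 352.7477]
0.05 [0.488  0.0002 0.245 ] [561.5501 434.4326] fold [370.932  365.8134]
0.1 [ 0.4845 -0.001   0.245 ] [564.6792 439.3357] fold [369.605  378.9825]
0.15 [ 0.4813 -0.0015  0.245 ] [566.5534 444.0574] fold [367.5165 392.2228]
0.2 [ 0.4783 -0.0013  0.245 ] [567.162  448.5841] fold [364.662  405.5011]
```

```bash
python3 -m jog '{"linear":[[27,50,6],[27,50,6],[27,50,6],[27,50,6],[27,50,6],[27,50,6],[27,50,6],[27,50,6],[27,50,6],[27,50,6],[27,50,6],[27,50,6]],"turn":[-0.3,-0.3,-0.3,-0.3,-0.3,-0.3,-0.3,-0.3,-0.3,-0.3,-0.3,-0.3]}' 0.6 60
python3 - <<'E'
from h import *
s=sense(); print(s["q"],s["tcp_pos"],s["tool_rot"],s["finger_gap"])
cv2.imwrite("pics/top1.png", snapshot("top")[:,:,::-1])
E
```

```text
t: 1.6
tcp_pos: [0.4814, -0.0031, 0.4768]
tool_rot: [1.0, -0.031, -0.0, 0.0]
force: [1.7, -0.7, -0.1]
finger_gap: 0.594
gripper_force: 0.0
[-2.38964496e-01  2.44026048e-01  1.68662395e+00 -2.31245948e-04
  1.21110090e+00  1.39295328e+00] [ 0.48143457 -0.00306783  0.47675551] [ 9.99534291e-01 -3.05152794e-02 -9.97984537e-05  8.95089637e-05] 0.5942415034920268
```

View pics/top1.png

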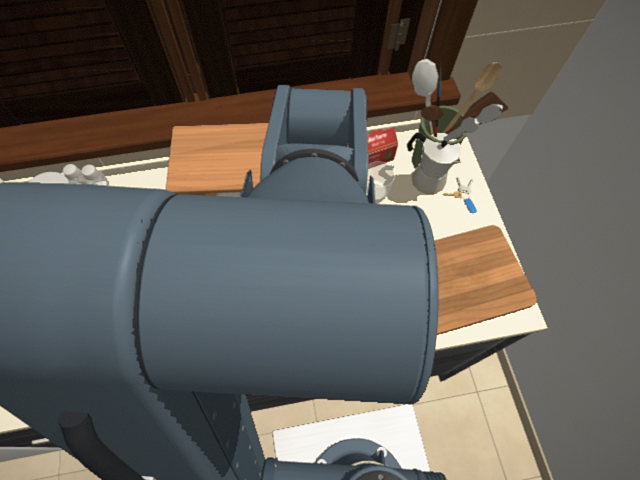

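The arm hides most of the cupboard. The board's right edge shows corners at about (500,227) and (535,302). The tool is above the handle at the expected position, so I'll descend and close.

```bash
python3 -m jog '{"linear":[[4,1,-30],[0,0,-35],[0,0,-30],[0,0,0]],"turn":[0,0,0,0]}' && python3 -m jog '{"linear":[[0,0,0],[0,0,0],[0,0,0],[0,0,0],[0,0,0],[0,0,0]],"turn":[0,0,0,0,0,0]}' 0 60; python3 -c "
from station import *;s=sense();print(s['tcp_pos'],s['force'],s['gripper_force'],s['finger_gap'])"
```

```text
t: 2.15
tcp_pos: [0.4839, -0.0039, 0.3796]
tool_rot: [1.0, -0.03, -0.003, -0.001]
force: [-0.2, 0.7, -0.6]
finger_gap: 0.602
gripper_force: 0.0
t: 2.9
tcp_pos: [0.4845, -0.0025, 0.3831]
tool_rot: [1.0, -0.031, 0.0, -0.002]
force: [-1.3, 7.0, 3.9]
finger_gap: 0.124
gripper_force: 58.4
[ 0.48450247 -0.00248015  0.38313463] [-1.3322445   6.95654693  3.9096453 ] 58.39093744754791 0.12387475638846637
```

The grip is on the bar: opening 0.124, about 11 mm, at 58 N. Now the handle's arc.

```bash
cat >> h.py <<'E'
POSE=[0.6719,0.0869,-0.1454]
def handle(q,pose=POSE,z=.38):
    e=np.array([-.11,.18-.36*np.cos(q)]); d=np.array([-np.sin(q),np.cos(q)]); n=np.array([-np.cos(q),-np.sin(q)])
    return world(pose,[*(e+.07*d+.056*n),z])[0]
E
python3 - <<'E'
from h import *
qs=np.linspace(.09,1.41,25); P=np.array([handle(q) for q in qs]); print(P[[0,12,24],:2])
print(np.round(np.diff(P,axis=0)[:,:2]*1000,1).tolist(), np.degrees(qs[1]-qs[0])/5)
E
```

```text
[[ 0.48515387 -0.00082788]
 [ 0.46511271  0.04606865]
 [ 0.49716519  0.1916141 ]]
[[-3.6, -0.7], [-3.3, 0.2], [-2.9, 1.0], [-2.6, 1.9], [-2.2, 2.7], [-1.9, 3.6], [-1.5, 4.4], [-1.1, 5.2], [-0.8, 6.0], [-0.4, 6.8], [-0.0, 7.5], [0.4, 8.3], [0.7, 9.0], [1.1, 9.7], [1.5, 10.3], [1.8, 10.9], [2.2, 11.5], [2.5, 12.1], [2.9, 12.6], [3.2, 13.1], [3.6, 13.5], [3.9, 13.9], [4.2, 14.3], [4.5, 14.6]] 0.6302535746439054
```

```bash
python3 -m jog '{"linear":[[-3.5,-0.5,0],[-3.5,0,0],[-3,1,0],[-2.5,2,0],[-2,2.5,0],[-2,3.5,0],[-1.5,4.5,0],[-1,5,0],[-1,6,0],[-0.5,7,0],[0,7.5,0],[0.5,8.5,0]],"turn":[0.63,0.63,0.63,0.63,0.63,0.63,0.63,0.63,0.63,0.63,0.63,0.63]}'
```

```text
t: 4.4
tcp_pos: [0.4633, 0.0431, 0.3831]
tool_rot: [0.955, 0.297, -0.002, -0.0]
force: [-6.5, -1.2, 7.7]
finger_gap: 0.122
gripper_force: 59.2
```

```bash
python3 -m jog '{"linear":[[0.5,9,0],[1,9.5,0],[1.5,10.5,0],[2,11,0],[2,11.5,0],[2.5,12,0],[3,12.5,0],[3,13,0],[3.5,13.5,0],[4,14,0],[4,14,0],[4.5,14.5,0]],"turn":[0.63,0.63,0.63,0.63,0.63,0.63,0.63,0.63,0.63,0.63,0.63,0.63]}' && python3 - <<'E'
from h import *
p=sense()["tcp_pos"]; qs=np.linspace(.8,1.6,801); D=[np.linalg.norm(handle(q)[:2]-p[:2]) for q in qs]; i=np.argmin(D); print(qs[i],D[i])
E
```

```text
t: 5.9
tcp_pos: [0.4936, 0.189, 0.3831]
tool_rot: [0.808, 0.59, -0.003, -0.003]
force: [-10.8, 2.2, 8.9]
finger_gap: 0.122
gripper_force: 59.7
1.397 0.0026528818943148814
```

```bash
python3 -m jog '{"linear":[[0,0,0],[0,0,0]],"turn":[0,0]}' && python3 -m jog '{"linear":[[0,0,0],[0,0,0],[0,0,0],[0,0,0],[0,0,40],[0,0,50],[0,-10,10]],"turn":[0,0,0,0,0,0,0]}' 0.6
```

```text
t: 6.15
tcp_pos: [0.4936, 0.1891, 0.3831]
tool_rot: [0.808, 0.589, -0.002, -0.003]
force: [-10.7, 3.1, 8.7]
finger_gap: 0.125
gripper_force: 59.7
t: 7.02
tcp_pos: [0.4973, 0.1783, 0.4852]
tool_rot: [0.808, 0.589, 0.003, 0.002]
force: [-0.3, 0.4, -1.2]
finger_gap: 0.6
gripper_force: 0.0
```

```bash
python3 -m jog '{"linear":[[6,-12,0],[6,-12,0],[6,-12,0],[6,-12,0],[6,-12,0],[6,-12,0],[6,-12,0],[6,-12,0],[6,-12,0],[6,-12,0],[6,-12,0],[6,-12,0]],"turn":[-1,-1,-1,-1,-1,-1,-1,-1,-1,-1,-1,-1]}' && python3 -m jog '{"linear":[[1,-2,0],[1,-2,0],[1,-1,0],[1,0,0],[0,0,0]],"turn":[-1,-1,-1,-1,-0.1]}'; python3 - <<'E'
from h import *
cv2.imwrite("pics/top2.png", snapshot("top")[:,:,::-1])
E
```

```text
t: 8.52
tcp_pos: [0.5684, 0.0332, 0.4804]
tool_rot: [0.995, 0.104, -0.001, -0.0]
force: [-0.0, -1.6, 0.3]
finger_gap: 0.594
gripper_force: 0.0
t: 9.15
tcp_pos: [0.5723, 0.0287, 0.4806]
tool_rot: [0.997, -0.073, -0.001, -0.0]
force: [0.5, -0.0, 0.6]
finger_gap: 0.605
gripper_force: 0.0
```

View pics/top2.png

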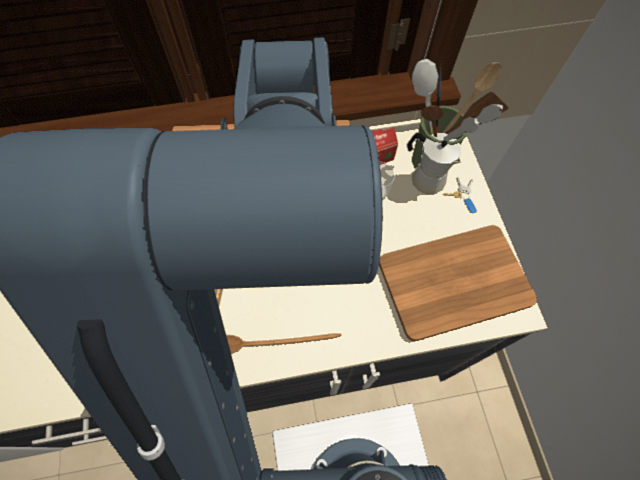

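The whole board is now visible, with corners at about (380,257), (498,227), (536,300) and (409,338). I'll descend on the pull and work out the board's position as well.

```bash
python3 -m jog '{"linear":[[0,0,-30],[0,0,-35],[0,0,-31],[0,0,0]],"turn":[0,0,0,0]}' && python3 -m jog '{"linear":[[0,0,0],[0,0,0],[0,0,0],[0,0,0],[0,0,0],[0,0,0]],"turn":[0,0,0,0,0,0]}' 0 60
python3 - <<'E'
from h import *
P=np.array([ray(*c,.022)[:2] for c in [(380,256),(499,226),(537,301),(408,339)]]); print(P,P.mean(0),np.linalg.norm(np.diff(np.r_[P,P[:1]],axis=0),axis=1))
pts=np.array([[.115,.17,.022],[.115,-.17,.022],[-.115,-.17,.022],[-.115,.17,.022]]); print(fit(pts,np.array([(380,256),(499,226),(537,301),(408,339)]),[.45,-.3,-.1]))
E
```

```text
t: 9.7
tcp_pos: [0.5714, 0.029, 0.3831]
tool_rot: [0.997, -0.073, -0.003, -0.0]
force: [1.0, 0.4, -1.0]
finger_gap: 0.602
gripper_force: 0.0
t: 10.45
tcp_pos: [0.573, 0.0293, 0.3874]
tool_rot: [0.997, -0.073, 0.002, -0.0]
force: [-0.2, 2.4, 6.6]
finger_gap: 0.117
gripper_force: 58.8
[[ 0.50370642 -0.17247671]
 [ 0.53011218 -0.50223206]
 [ 0.31805053 -0.51840118]
 [ 0.28568771 -0.18447367]] [ 0.40938921 -0.3443959 ] [0.3308109  0.21267718 0.33549208 0.21834854]
(array([ 0.41083413, -0.34444838,  0.08140848]), array([[-3.35085041, -2.34372211],
       [-0.43155368, -3.16517232],
       [ 3.20546905,  2.77402253],
       [ 0.34142426,  1.39202355]]))
```

```bash
python3 -m jog '{"linear":[[-3,0.4,0],[-6,0.9,0],[-7,1,0],[-7,1,0],[-7,1,0],[-7,1,0],[-7,1,0],[-7,1,0],[-7,1,0],[-7,1,0],[-7,1,0],[-7,1,0]],"turn":[0,0,0,0,0,0,0,0,0,0,0,0]}' && python3 -m jog '{"linear":[[-7,1,0],[-7,1,0],[-7,1,0],[-7,1,0],[-7,1,0],[-7,1,0],[-7,1,0],[-7,1,0],[-7,1,0],[-7,1,0],[-5,0.8,0],[-2,0.4,0]],"turn":[0,0,0,0,0,0,0,0,0,0,0,0]}'
```

```text
t: 11.95
tcp_pos: [0.4945, 0.0403, 0.3874]
tool_rot: [0.997, -0.073, 0.003, -0.0]
force: [1.6, 2.0, 6.7]
finger_gap: 0.122
gripper_force: 59.0
t: 13.45
tcp_pos: [0.4176, 0.0512, 0.3874]
tool_rot: [0.997, -0.073, 0.003, 0.0]
force: [2.3, -0.5, 8.6]
finger_gap: 0.119
gripper_force: 59.1
```

```bash
python3 -m jog '{"linear":[[0,0,0],[0,0,0],[0,0,0],[0,0,0],[0,0,40],[0,0,55]],"turn":[0,0,0,0,0,0]}' 0.6 && python3 -m jog '{"linear":[[0,-40,5],[-5,-50,0],[-12,-55,0],[-12,-55,0],[-12,-55,0],[-12,-55,0],[-12,-55,0],[-12,-55,0],[-12,-55,0],[-12,-55,0],[-12,-55,0]],"turn":[0,0,0,0,0,0,0,0,0,0,0]}' 1
python3 - <<'E'
from h import *
im=snapshot("top")[:,:,::-1]; cv2.imwrite("pics/top3.png", im)
cv2.imwrite("pics/crop3.png",cv2.resize(im[120:360,150:430],None,fx=2.5,fy=2.5,interpolation=cv2.INTER_CUBIC))
E
```

```text
t: 14.2
tcp_pos: [0.4161, 0.0515, 0.4805]
tool_rot: [0.997, -0.073, -0.002, -0.0]
force: [1.2, 0.1, 0.2]
finger_gap: 0.597
gripper_force: 0.0
t: 15.58
tcp_pos: [0.3028, -0.5352, 0.4852]
tool_rot: [0.997, -0.073, -0.0, -0.0]
force: [1.0, -0.4, 0.1]
finger_gap: 1.002
gripper_force: 0.0
```

View pics/crop3.png

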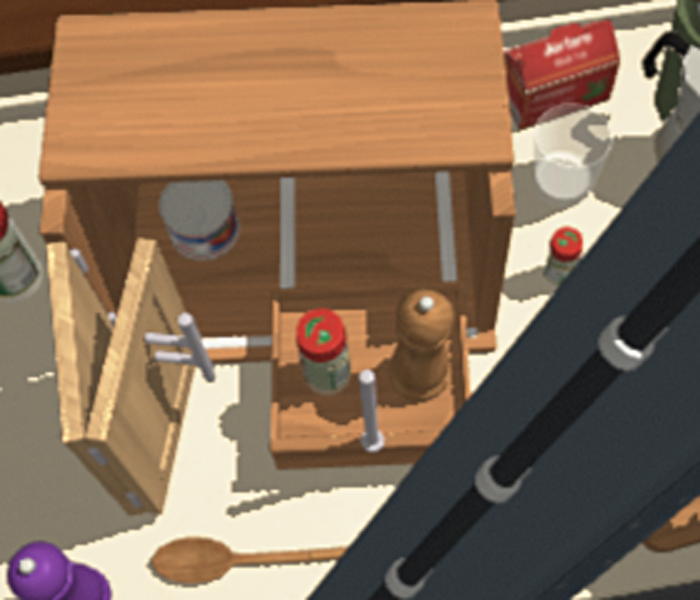

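The rack is out with mill and jar both standing, and both door leaves are folded. In the crop, the mill's knob is at (425,302), the pull's top at (367,376) and the handle's top at (186,322).

```bash
python3 - <<'E'
from h import *
cp=lambda x,y:(150+x/2.5-.3,120+y/2.5-.3)
print("knob",ray(*cp(425,301),.225),"head mid z.195 axis guess",ray(*cp(423,325),.195))
print("pull",ray(*cp(367,374),.245),"handle",ray(*cp(186,319),.245), [handle(q)[:2] for q in (1.3,1.35,1.4)])
m=ray(*cp(425,301),.225); print(m-ray(*cp(367,374),.245))
for z in (.225,.19,.055): print(z,(proj([m[0],m[1],z])[0]-[149.7,119.7])*2.5)
E
```

```text
knob [ 0.4814133  -0.00846277  0.225     ] head mid z.195 axis guess [ 0.47330523 -0.00555526  0.195     ]
pull [0.41755218 0.05089871 0.245     ] handle [0.49166303 0.18740208 0.245     ] [array([0.48852366, 0.16273537]), array([0.49230681, 0.17570556]), array([0.49633199, 0.18893879])]
[ 0.06386112 -0.05936148 -0.02      ]
0.225 [425. 301.]
0.19 [424.46648346 318.42198947]
0.055 [422.70099003 376.07420054]
```

```bash
python3 -m jog '{"linear":[[16,48,0],[16,48,0],[16,48,0],[16,48,0],[16,48,0],[16,48,0],[16,48,0],[16,48,0],[16,48,0],[16,48,0],[20,47,0],[0,0,0]],"turn":[0,0,0,0,0,0,0,0,0,0,0,0]}' 1 && python3 -m jog '{"linear":[[0,0,0]],"turn":[0]}'
```

```text
t: 17.12
tcp_pos: [0.4838, -0.0035, 0.4854]
tool_rot: [0.998, -0.07, -0.0, -0.0]
force: [-0.4, 0.2, 0.6]
finger_gap: 1.001
gripper_force: 0.0
t: 17.25
tcp_pos: [0.4831, -0.0064, 0.4854]
tool_rot: [0.997, -0.072, -0.001, 0.0]
force: [0.9, 0.3, -0.6]
finger_gap: 1.002
gripper_force: 0.0
```

```bash
python3 -m jog '{"linear":[[0,-2,-30],[0,0,-30],[0,0,-30],[0,0,-25],[0,0,-15],[0,0,-8],[0,0,0]],"turn":[0,0,0,0,0,0,0]}' && python3 -m jog '{"linear":[[0,0,0],[0,0,0],[0,0,0],[0,0,0],[0,0,0],[0,0,0]],"turn":[0,0,0,0,0,0]}' 0 40
```

```text
t: 18.12
tcp_pos: [0.4833, -0.0094, 0.3475]
tool_rot: [0.997, -0.074, -0.0, 0.0]
force: [-0.2, 0.9, 1.0]
finger_gap: 1.0
gripper_force: 0.0
t: 18.88
tcp_pos: [0.4838, -0.0085, 0.3488]
tool_rot: [0.997, -0.073, 0.001, 0.0]
force: [-0.0, -0.1, 5.7]
finger_gap: 0.545
gripper_force: 40.6
```

```bash
python3 -m jog '{"linear":[[0,0,8],[0,0,15],[0,0,20],[0,0,20],[0,0,25],[0,0,25],[0,0,15],[0,0,0],[0,0,0]],"turn":[0,0,0,0,0,0,0,0,0]}'
python3 - <<'E'
from h import *
s=sense(); print(s["force"],s["ft_torque"],s["finger_gap"])
E
```

```text
t: 20.0
tcp_pos: [0.483, -0.0083, 0.475]
tool_rot: [0.997, -0.073, -0.001, -0.0]
force: [-0.0, -0.6, -2.6]
finger_gap: 0.545
gripper_force: 41.3
[-0.02820108 -0.64058803 -2.57765845] [-0.03136221 -0.01315591 -0.03744875] 0.545322182569853
```

```bash
python3 -m jog '{"linear":[[-3,-14,0],[-6,-28,0],[-6,-30,0],[-6,-30,0],[-7,-32,0],[-7,-32,0],[-7,-32,0],[-7,-32,0],[-7,-32,0],[-6,-30,0],[-6,-28,0],[-4,-16,0]],"turn":[0,0,0,0,0,0,0,0,0,0,0,0]}' && python3 -m jog '{"linear":[[0,0,-30],[0,0,-35],[0,0,-30],[0,0,-20],[0,0,-15],[0,0,-10],[0,0,-5],[0,0,-4],[0,0,-2]],"turn":[0,0,0,0,0,0,0,0,0]}'
python3 - <<'E'
from h import *
im=snapshot("top")[:,:,::-1]; cv2.imwrite("pics/top4.png", im); print(sense()["force"])
E
```

```text
t: 21.5
tcp_pos: [0.4105, -0.3463, 0.4749]
tool_rot: [0.997, -0.074, -0.001, -0.0]
force: [-1.0, 1.1, -1.7]
finger_gap: 0.547
gripper_force: 41.4
t: 22.62
tcp_pos: [0.4116, -0.3446, 0.3249]
tool_rot: [0.997, -0.073, 0.0, 0.0]
force: [-0.6, 0.1, -1.4]
finger_gap: 0.543
gripper_force: 41.5
[ 0.26300835  0.57631812 -2.20605779]
```

View pics/top4.png

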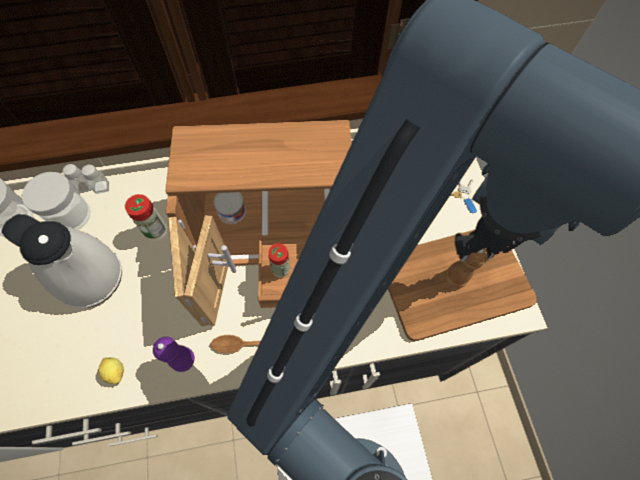

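The mill hangs upright in the gripper over the middle of the board, with its foot at about (462,280). The jar stands on the rack at (279,258), the tin is in its place at (229,205), and the door is folded. I'll lower it the last few millimetres to contact.

```bash
python3 -m jog '{"linear":[[0,0,-2],[0,0,-2],[0,0,-2],[0,0,-1],[0,0,-1],[0,0,-1],[0,0,0]],"turn":[0,0,0,0,0,0,0]}'
```

```text
t: 23.55
tcp_pos: [0.4114, -0.3444, 0.3156]
tool_rot: [0.997, -0.073, -0.0, -0.0]
force: [-0.6, -0.2, -1.3]
finger_gap: 0.546
gripper_force: 41.5
```

```bash
python3 -m jog '{"linear":[[0,0,-1],[0,0,-1],[0,0,0],[0,0,0]],"turn":[0,0,0,0]}'
```

```text
t: 24.05
tcp_pos: [0.4116, -0.3446, 0.3153]
tool_rot: [0.997, -0.073, 0.001, 0.001]
force: [-2.1, 1.5, 8.6]
finger_gap: 0.548
gripper_force: 42.0
```

The mill is in contact with the board: the vertical force went from −1.3 to +8.6 N and z stopped falling. I'll release and rise.

```bash
python3 -m jog '{"linear":[[0,0,0],[0,0,0],[0,0,0],[0,0,0],[0,0,10],[0,0,25],[0,0,40],[0,0,50],[0,0,30]],"turn":[0,0,0,0,0,0,0,0,0]}' 1 && python3 -m jog '{"linear":[[-15,50,0],[-15,50,0],[-10,50,0],[0,50,0],[0,50,0],[0,20,0],[0,0,0],[0,0,0]],"turn":[0,0,0,0,0,0,0,0]}'
python3 - <<'E'
from h import *
im=snapshot("top")[:,:,::-1]; cv2.imwrite("pics/top5.png", im); s=sense(); print(s["force"],np.abs(s["qd"]).max())
E
```

```text
t: 25.18
tcp_pos: [0.4115, -0.3445, 0.4721]
tool_rot: [0.997, -0.073, 0.001, 0.002]
force: [-0.4, 0.8, -0.9]
finger_gap: 0.999
gripper_force: 0.0
t: 26.18
tcp_pos: [0.3717, -0.075, 0.4691]
tool_rot: [0.997, -0.073, 0.001, 0.0]
force: [0.2, -0.4, 0.1]
finger_gap: 0.999
gripper_force: 0.0
[ 0.1227673  -0.37953486  0.06800632] 0.008305178611730732
```

View pics/top5.png

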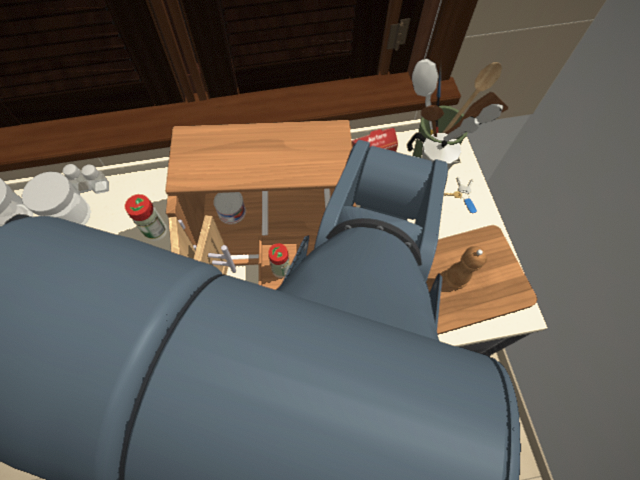

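The mill stands upright near the middle of the board, with its knob at (478,253). The jar on the rack (279,255) and the tin (229,205) are both standing, the door is folded open, and the gripper touches nothing. Handing in.

```bash
python3 -c "
from station import *
print(sign_off())"
```

```text
the job is handed in; nothing more can be done
None
```

I handed the job in at about 26 s of robot time: door folded open, rack pulled out, mill standing upright near the middle of the board, and the jar and tin still standing in the last picture; the system did not report a verdict.

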